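# Put the barber's station back in order

### The job

Tidy the barber's counter: lay the hair clipper flat in the black rest and the red brush, bristles up, flat in the wooden tray, each along its outline, and stand each wax jar down in the dish of its lid's colour. Keep the jars upright all the time and leave the spray bottle and the green glass comb jar where they stand.

Things in the scene. Friction and masses are not known exactly. Their poses are not given: they have to be found in the camera images.
- clipper_center (a point): black cordless hair clipper lying on the table, 163 mm long (along its x, blade end at +x), 46 mm wide (y), 38 mm high, about 0.3 kg. This point is near its middle and centre of mass, half-way up (19 mm above its underside), and right for gripping across y; body from x = -80 to +35 mm, grey head and steel blade to +83 mm.
- brush_center (a point): red hair brush lying bristles up, 190 mm long (along its x, head at +x), about 0.12 kg. This point is at the middle of its length, on the handle near the head, 10 mm above its underside. Handle 26 mm wide (y), 20 mm high, from x = -95 to +15 mm; head 54 mm wide, 28 mm high with bristles, from +15 to +95 mm. The handle can be gripped across y at this point.
- jar_blue_center (a point): grey wax jar with paper band and blue lid, upright: diameter 60 mm at the lid (58 below), 52 mm high, about 0.14 kg. This point is on its axis, half-way up (26 mm above its underside); z up.
- jar_yellow_center (a point): grey wax jar with paper band and yellow lid, upright: diameter 60 mm at the lid (58 below), 52 mm high, about 0.14 kg. This point is on its axis, half-way up (26 mm above its underside); z up.
- clipper_rest: fixed black rest with a grey clipper-shaped outline on its floor: inside 184 mm (x) by 68 mm (y), floor 4 mm and lip 12 mm above the table, lip 5 mm thick, the two long sides cut down to the floor over the middle 100 mm for the fingers. Origin: centre of its underside, at table height; x along its length, outline's blade end at +x. The clipper's listed point belongs above the origin.
- brush_tray: fixed brown wooden tray with a red brush-shaped outline on its floor: inside 214 mm (x) by 76 mm (y), floor 4 mm and lip 12 mm above the table, lip 5 mm thick, the two long sides cut down to the floor over the middle 100 mm for the fingers. Origin: centre of its underside, at table height; x along its length, outline's head end at +x. The brush's listed point belongs above the origin.
- dish_blue: fixed round blue dish that the blue-lidded jar stands in: outer diameter 94 mm, inner 84 mm, floor 4 mm above the table, rim 11 mm above the table. Origin: centre of its underside, at table height; z up.
- dish_yellow: fixed round yellow dish that the yellow-lidded jar stands in: outer diameter 94 mm, inner 84 mm, floor 4 mm above the table, rim 11 mm above the table. Origin: centre of its underside, at table height; z up.
- comb_jar: bystander: round green glass jar with combs in it and a steel collar, diameter 74 mm, 190 mm high, beyond the task's things. Origin: centre of its underside. Not to be shifted.
- spray: bystander: white spray bottle with black head, diameter 62 mm, 176 mm high, beyond the task's things. Origin: centre of its underside. Not to be shifted.
Not all that is in view belongs to the job. Of the things like the dish_blue, leave any that is turquoise; of the rest the larger one is meant. Leave any orange look-alike of the part that bears jar_yellow_center alone.

How it is judged:
By the outcome, as a careful person would: the job done as asked, in the order asked, and still so for the second after the job is handed in, with the robot touching nothing.
It also fails if it takes over 106 s, if anything falls off the work surface, if the arm or the gripper's body presses on something with over 40 N, if the wrist force passes 120 N, or if a joint passes its speed limit or range.

### The arm

A 6-joint arm with a two-finger parallel gripper is mounted at the origin on the work surface. World frame = base frame: x ahead of the robot, y to its left, z up, the work surface at z = 0. Lengths are in m, angles in degrees, forces in N, time in s.
With the tool pointing down it reaches from about 0.375 to 0.9 m from the base axis. Payload 3.1 kg.
Tool frame: the origin (TCP) lies at the centre of the arm's flange, where the gripper is bolted on; the fingertips stand 182 mm ahead of it and the grasp point (between the pads) lies 164 mm ahead of it; x points along the fingers, z is the direction in which the jaws open and shut, and the axes are right-handed (so a half turn about x gives the same grasp; the last joint's range is limited). The gripper opens to 87 mm and grips with 3 to 60 N. Pads are 19 mm wide; open, the fingers measure 117 mm over their backs; the gripper's body (75 mm by 190 mm) begins 51 mm behind the grasp point.
Start: joints at [56.007, 30.224, 82.088, -0, 67.689, -10.227], TCP at [0.252, 0.572, 0.405] pointing down, gripper open.
Joint ranges: [-176.69, 176.69], [-43.24, 126.21], [12.49, 139.97], [-82, 262], [0, 151.66], [-163.58, 163.58]. Speed limits (degrees/s): [159.86, 159.86, 180, 180, 180, 180].

### API

Orientations are given as a 3x3 rotation matrix whose columns are the frame's x, y, z axes.
In Python, from rig import bot gives the robot as it stands.
- The arm moves only by the shell command python3 -m crank 'ROWS' [OPENING]. ROWS is JSON, a list of rows, each an object with "offset": the shift along the tool's x, y, z in m, a list of three; "spin": the turn about the tool's x in rad. A call has 1 to 12 rows; each row shifts and turns the commanded pose from where the row before left it, along the tool's axes as they then stand; what a row does not reach is not made up. A row lasts 1/10 s, in which the tool goes at most 50 mm and 8.59 degrees, less where a joint would pass 70% of its speed; a pose out of reach is approached as far as the arm can. A call is refused whole if a number of a shift passes 0.05 or a number of a turn 0.15, either way. A call with a gripper value outside its range is refused whole. OPENING is the finger opening in m, from 0 to 0.087, set as the call begins (- or left out, the last holds). The fingers move at their own pace and stop on an object; the grip force is fixed at half the most. Time passes only in rows, so rows that do not move let the fingers close. It gives the time, the measured TCP pose, the force and the opening at its end, in the units of the state.
- bot.read_state(): the state, without advancing time (a new reading comes with each control period).
- bot.capture(name): name is "side" or "top" or "wrist"; returns a dict with "pixels" (480x640x3 uint8, blue, green, red), "depth" (480x640 float32, m along the optical axis (not along the pixel's ray), 0 where there is no reading), "K" (3x3 intrinsics, pixels), "k1" (the pictures are not rectified: a ray, as slopes to the right and down, at radius r is drawn at 1 + k1 r^2 times it, then the intrinsics apply), "world_to_cam" (4x4, takes a point from world to camera coordinates). Camera axes: x right, y up, looking along -z (the intrinsics and any distortion apply to the point x, -y, -z); pixel columns grow to the right and rows downward; lengths in m; the calibration is good to about 2 mm. A picture is of the moment at which its call begins.
- bot.hand_in(): hands the job in, once; it reports no verdict.
Trained networks look in a picture, given as the dict that the camera call returned (one of the last four; its "shot" number tells which), for a name from the list of things; names that differ only in an ending like _2 or _b are one class to them, and where a whole thing is asked for, a point or a joint stands for the part that bears it (a point fixed in the world has none). Each returns a list of dicts, best first, with "p" (0 to 1); they miss things now and then, are a little off and sometimes report something else, mostly with a low value. They report only what shows in the picture. A call takes as long as a camera call. They do not tell look-alikes from the thing itself.
- bot.regions_of(label, picture): "region" (480x640 bool, what is visible of it) and "extent" ([centre column, centre row, width, height] in pixels, round what is visible of it).
The state is a dict: "time_s": time; "joint_positions": joint angles; "qvel": joint speeds; "tau": joint torques, N m; "position": TCP position; "tcp_rot": TCP orientation; "force": force on the tool from outside, world axes, zero at the start; "moment": the same for the moment, N m; "opening": opening from 0.0 (shut) to 1.0 (fully open).
Only numpy, scipy, OpenCV 4.12 (cv2) and the standard library are available. Lean on these libraries where they do the work, as an engineer would, in place of code of your own. Each camera call takes 0.05 s, during which the arm holds its last target.

## Working session

There is one attempt and no reset: what is moved stays moved. The work goes in short steps, Python scripts to look and compute and a shell command to move; the robot and the scene stay as the last step left them, time stands still between calls to the robot, and variables do not carry over. Pictures are saved under pics/ and viewed, and the job is handed in when it is done.

```bash
ls; mkdir -p pics; python3 - <<'E'
from rig import bot
import cv2,pickle
print(bot.read_state())
for n in ("side","top"):
    p=bot.capture(n); cv2.imwrite(f"pics/{n}0.png",p["pixels"]); pickle.dump(p,open(f"{n}0.pkl","wb"))
    print(n,p["K"],p["k1"],p["world_to_cam"],p.get("shot"))
E
```

```text
pics
{'time_s': 0.0, 'joint_positions': array([ 5.60076199e+01,  3.02783377e+01,  8.21554439e+01, -5.82805518e-04,
        6.76888779e+01, -1.02288016e+01]), 'qvel': array([0.00690662, 0.06495126, 0.06964578, 0.08359677, 0.09953749,
       0.0468595 ]), 'tau': array([ 3.50635037e-04, -4.40040171e+01, -1.76590848e+01,  6.35362579e-02,
        5.80410892e-02, -1.39028734e-04]), 'position': array([0.25164921, 0.57172979, 0.40378318]), 'tcp_rot': array([[-1.18908732e-03, -9.15217347e-01,  4.02958799e-01],
       [-1.78023208e-03,  4.02960383e-01,  9.15215691e-01],
       [-9.99997708e-01,  3.70911190e-04, -2.10845436e-03]]), 'force': array([-0.06145548,  0.2242994 ,  0.44738891]), 'moment': array([ 0.02020563, -0.01944549, -0.01415052]), 'opening': 0.9987439058390201}
side [[578.88943075   0.         312.42906846]
 [  0.         578.88943075 233.0788307 ]
 [  0.           0.           1.        ]] -0.12292759333465861 [[ 0.78179415 -0.62336532  0.01461441 -0.42873952]
 [ 0.47988572  0.61648367  0.62422558 -0.27851406]
 [-0.39813013 -0.48100266  0.78110744 -1.17911315]
 [ 0.          0.          0.          1.        ]] 1
top [[596.44177419   0.         312.56463699]
 [  0.         596.44177419 230.91321941]
 [  0.           0.           1.        ]] 0.047886055349248495 [[ 0.00482257 -0.99994953  0.00881417 -0.01297403]
 [ 0.992458    0.00586574  0.12244472 -0.53608994]
 [-0.12249024  0.0081572   0.9924362  -1.1247351 ]
 [ 0.          0.          0.          1.        ]] 2
```

View pics/top0.png

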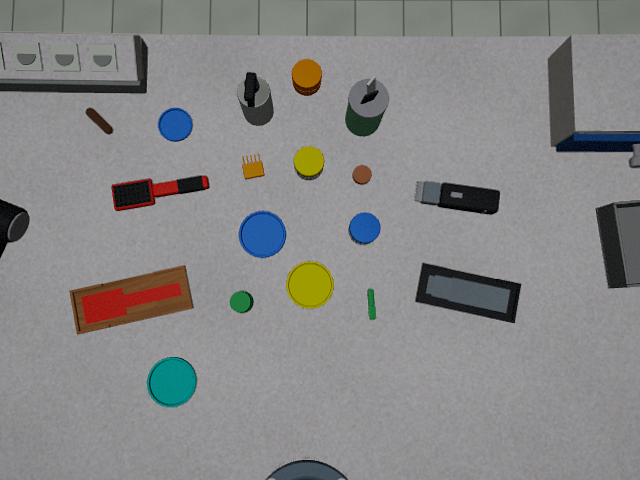

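View pics/side0.png

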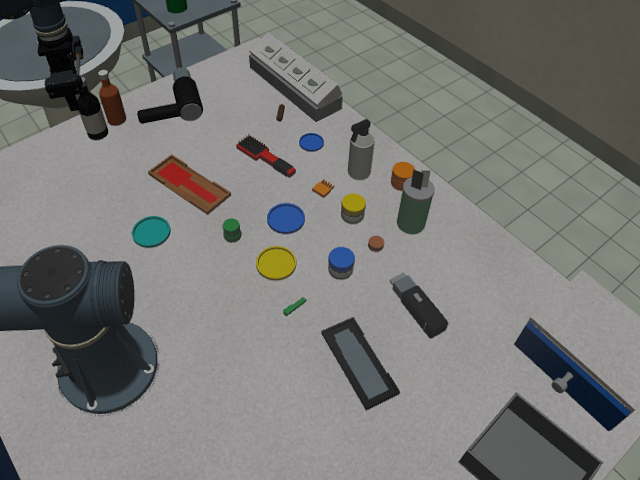

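Candidates (top view): the blue dish could be (262,234) large, (175,124) small or (172,382) turquoise, so I take (262,234). The yellow jar could be (309,162) yellow or (307,76) orange, so I take (309,162). The blue jar is at (365,228), with the small green and brown caps ignored. The clipper at (457,197), rest at (468,293), brush at (160,190), tray at (131,299) and yellow dish at (310,285) each appear once.

```bash
cat > h.py <<'E'
import numpy as np,cv2
def world(p,mask):
    """world points of mask pixels through the depth"""
    v,u=np.nonzero(mask&(p["depth"]>0)); K=p["K"]
    d=p["depth"][v,u]
    a=cv2.undistortPoints(np.stack([u,v],1).astype(np.float64)[:,None],K,np.array([p["k1"],0,0,0.]))[:,0]
    c=np.stack([a[:,0]*d,-a[:,1]*d,-d,np.ones_like(d)])
    return (np.linalg.inv(p["world_to_cam"])@c)[:3].T,u,v
def pix(p,X):
    X=np.atleast_2d(X); c=(p["world_to_cam"]@np.c_[X,np.ones(len(X))].T)
    s=np.stack([c[0]/-c[2],-c[1]/-c[2]]); s=s*(1+p["k1"]*(s**2).sum(0))
    return (p["K"][:2,:2]@s).T+p["K"][:2,2]
E
python3 - <<'E'
from rig import bot
import cv2,numpy as np
from h import *
names=["clipper_center","brush_center","jar_blue_center","jar_yellow_center","clipper_rest","brush_tray","dish_blue","dish_yellow","comb_jar","spray"]
for cam in ("top","side"):
    p=bot.capture(cam); im=p["pixels"].copy()
    np.savez(f"{cam}1.npz",**{k:v for k,v in p.items()})
    for n in names:
        for i,r in enumerate(bot.regions_of(n,p)[:3]):
            P,_,_=world(p,r["region"])
            if len(P)<5: continue
            np.savez(f"r_{cam}_{n}_{i}.npz",m=r["region"])
            zt=np.percentile(P[:,2],95)
            Q=P[P[:,2]>0.002] if len(P[P[:,2]>0.002])>10 else P
            R=cv2.minAreaRect((Q[:,:2]*1000).astype(np.float32))
            print(cam,n,i,round(r["p"],2),np.round(r["extent"]),"med",np.round(np.median(P,0),3),"zt",round(zt,3),"rect",[np.round(x,1) for x in R])
E
```

```text
top clipper_center 0 0.9 [457. 199.  87.  37.] med [ 0.606 -0.295  0.036] zt 0.041 rect [array([ 610.9, -298.6]), array([171.9,  54.2]), np.float64(81.8)]
top brush_center 0 0.75 [161. 192.  96.  39.] med [0.619 0.315 0.017] zt 0.024 rect [array([620.1, 291.3]), array([ 53.5, 190. ]), np.float64(10.5)]
top jar_blue_center 0 0.73 [364. 226.  35.  35.] med [ 0.54  -0.108  0.051] zt 0.055 rect [array([ 542.7, -111.6]), array([58.9, 63.8]), np.float64(6.8)]
top jar_blue_center 1 0.34 [366. 108.  41.  59.] med [ 0.755 -0.106  0.13 ] zt 0.171 rect [array([ 768.5, -109.5]), array([71.1, 71.7]), np.float64(10.3)]
top jar_yellow_center 0 0.89 [308. 164.  25.  35.] med [ 0.666 -0.002  0.051] zt 0.054 rect [array([670.7,  -1.3]), array([56. , 56.9]), np.float64(0.1)]
top jar_yellow_center 1 0.77 [306.  78.  32.  40.] med [0.84  0.004 0.05 ] zt 0.054 rect [array([846.3,   3.8]), array([59.1, 58. ]), np.float64(0.7)]
top clipper_rest 0 0.84 [471. 289. 106.  62.] med [ 0.419 -0.315  0.004] zt 0.012 rect [array([ 419.9, -314.1]), array([195.7,  79.6]), np.float64(78.1)]
top brush_tray 0 0.97 [131. 
[... 2533 characters left out ...]
35.  38.  30.] med [0.25  0.26  0.004] zt 0.012 rect [array([249.2, 258.8]), array([95.5, 91.4]), np.float64(74.7)]
side dish_blue 2 0.68 [287. 218.  39.  29.] med [0.535 0.09  0.004] zt 0.011 rect [array([534.2,  89.2]), array([95.8, 91.6]), np.float64(52.0)]
side dish_yellow 0 0.67 [277. 263.  37.  33.] med [ 0.436 -0.004  0.004] zt 0.011 rect [array([434.6,  -6.2]), array([95.1, 90. ]), np.float64(66.2)]
side comb_jar 0 0.67 [416. 203.  39.  68.] med [ 0.753 -0.122  0.109] zt 0.176 rect [array([833.2, -68.6]), array([231.2,  71.3]), np.float64(34.2)]
side spray 0 0.88 [362. 147.  25.  65.] med [0.77  0.088 0.099] zt 0.175 rect [array([779.1,  91.3]), array([46. , 64.9]), np.float64(66.3)]
```

```bash
python3 - <<'E'
import cv2
a=cv2.imread("pics/top0.png")
cv2.imwrite("pics/crop0.png",cv2.resize(a[50:330,60:530],None,fx=1.7,fy=1.7,interpolation=cv2.INTER_CUBIC))
E
```

```text
(no output)
```

View pics/crop0.png

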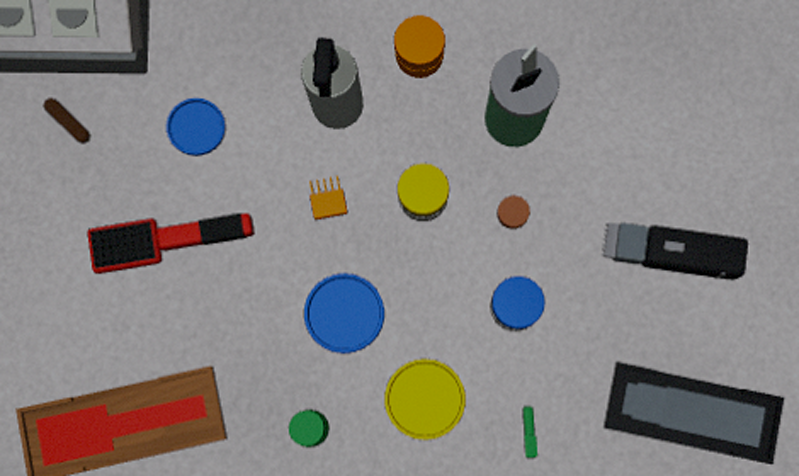

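```bash
cat > fit.py <<'E'
import numpy as np,cv2
from h import *
from scipy.optimize import minimize
from scipy.ndimage import gaussian_filter
# polygons in the thing's own frame (mm), seen from above
def box(x0,x1,w): return [(x0,-w/2),(x1,-w/2),(x1,w/2),(x0,w/2)]
SH={"clip":[box(-80,35,46),box(35,83,40)],"brush":[box(-95,15,26),box(15,95,54)],
    "rest":[box(-97,97,78)],"tray":[box(-112,112,86)]}
def load(cam): return dict(np.load(f"{cam}1.npz"))
def fitpts(P,shape,guess):
    """register known outline to world xy points: maximise coverage minus outside"""
    xy=P[:,:2]*1000
    def cost(q):
        t=np.deg2rad(q[2]); d=xy-q[:2]; l=np.c_[d@[np.cos(t),np.sin(t)],d@[-np.sin(t),np.cos(t)]]
        sd=np.full(len(l),1e9)
        for b in SH[shape]:
            b=np.array(b); lo,hi=b.min(0),b.max(0)
            e=np.maximum(lo-l,l-hi); sd=np.minimum(sd,np.hypot(*np.maximum(e,0).T)+np.minimum(e.max(1),0))
        return np.minimum(np.maximum(sd,0),15).__pow__(2).mean()
    return minimize(cost,guess,method="Nelder-Mead",options=dict(initial_simplex=np.array(guess)+np.vstack([np.zeros(3),np.diag([8,8,5])]),xatol=.01,fatol=1e-4,maxiter=2000))
E
python3 - <<'E'
from fit import *
for cam in("top","side"):
    p=load(cam)
    for n,s,g,zmin in (("clipper_center","clip",[610,-297,98-8-(-0)],.012),("brush_center","brush",[620,300,100],.008),("clipper_rest","rest",[420,-314,78],None),("brush_tray","tray",[403,342,103],None)):
        m=np.load(f"r_{cam}_{n}_0.npz")["m"]
        mm=cv2.dilate(m.astype(np.uint8),np.ones((7,7)))>0
        P,u,v=world(p,mm)
        if zmin: P=P[P[:,2]>zmin]
        else: P=P[P[:,2]>.0025]
        for g0 in (g,[g[0],g[1],g[2]+180]):
            for dt in (-15,0,15):
              r=fitpts(P,s,[g0[0],g0[1],g0[2]+dt]); print(cam,n,len(P),np.round(r.x,1),round(r.fun,3))
E
```

```text
top clipper_center 2001 [ 607.9 -293.5   82.1] 0.009
top clipper_center 2001 [ 607.9 -293.5   82.1] 0.009
top clipper_center 2001 [ 607.9 -293.5   82.1] 0.009
top clipper_center 2001 [ 607.7 -290.9  261.5] 0.146
top clipper_center 2001 [ 607.8 -290.9  261.5] 0.146
top clipper_center 2001 [ 607.7 -290.9  261.5] 0.146
top brush_center 1874 [620.4 291.3 100.3] 0.007
top brush_center 1874 [620.4 291.3 100.3] 0.007
top brush_center 1874 [620.4 291.3 100.3] 0.007
top brush_center 1874 [619.5 291.7 280.9] 18.529
top brush_center 1874 [619.5 291.7 280.9] 18.529
top brush_center 1874 [619.5 291.7 280.9] 18.529
top clipper_rest 3183 [ 419.5 -314.9   78.3] 0.752
top clipper_rest 3183 [ 419.5 -314.9   78.3] 0.752
top clipper_rest 3183 [ 419.5 -314.9   78.3] 0.752
top clipper_rest 3183 [ 419.5 -314.9  258.3] 0.752
top clipper_rest 3183 [ 419.5 -314.9  258.3] 0.752
top clipper_rest 3183 [ 419.5 -314.9  258.3] 0.752
top brush_tray 3876 [403.9 341.4 103.1] 0.411
top brush_tray 3876 [403.9 341.4 103.1] 0.411
top brush_tray 3876 [403.9 341.4 103.1] 0.411
top brush_tray 3876 [403.9 341.4 283.1] 0.411
t
[... 593 characters left out ...]
 280.9] 17.052
side brush_center 811 [618.8 290.3 280.9] 17.052
side brush_center 811 [618.8 290.3 280.9] 17.052
side clipper_rest 2721 [ 422.9 -312.5   77.2] 2.01
side clipper_rest 2721 [ 422.9 -312.5   77.2] 2.01
side clipper_rest 2721 [ 422.9 -312.5   77.2] 2.01
side clipper_rest 2721 [ 422.9 -312.5  257.2] 2.01
side clipper_rest 2721 [ 422.9 -312.5  257.2] 2.01
side clipper_rest 2721 [ 422.9 -312.5  257.2] 2.01
side brush_tray 1838 [406.5 341.1 101.3] 8.213
side brush_tray 1838 [406.5 341.1 101.3] 8.213
side brush_tray 1838 [406.4 341.1 101.3] 8.213
side brush_tray 1838 [406.5 341.1 281.3] 8.213
side brush_tray 1838 [406.5 341.1 281.3] 8.213
side brush_tray 1838 [406.4 341.1 281.3] 8.213
```

```bash
python3 - <<'E'
import cv2,numpy as np
a=cv2.imread("pics/top0.png")
f=lambda c:cv2.resize(c,(400,290),interpolation=cv2.INTER_CUBIC)
g=np.vstack([np.hstack([f(a[160:240,405:515]),f(a[160:240,105:215])]),np.hstack([f(a[255:335,413:523]),f(a[258:338,72:182])])])
cv2.imwrite("pics/crop1.png",g)
E
```

```text
(no output)
```

View pics/crop1.png

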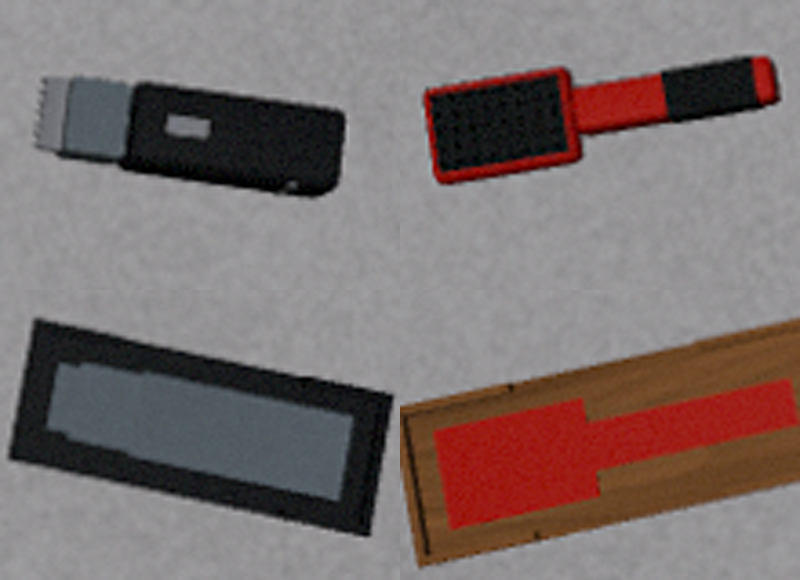

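```bash
python3 - <<'E'
from fit import *
for cam in("top","side"):
    p=load(cam); hsv=cv2.cvtColor(p["pixels"],cv2.COLOR_BGR2HSV); H,S,V=[hsv[...,i].astype(int) for i in range(3)]
    def M(n,i=0): return cv2.dilate(np.load(f"r_{cam}_{n}_{i}.npz")["m"].astype(np.uint8),np.ones((9,9)))>0
    m=M("brush_tray")&((H<6)|(H>174))&(S>170)
    P,_,_=world(p,m); print(cam,"tray outl",len(P),np.round(fitpts(P,"brush",[404,342,103]).x,1), cv2.minAreaRect((P[:,:2]*1000).astype(np.float32)))
    m=M("clipper_rest"); k=cv2.morphologyEx((m&(V<60)).astype(np.uint8),cv2.MORPH_CLOSE,np.ones((3,3)))
    c=max(cv2.findContours(k,cv2.RETR_EXTERNAL,cv2.CHAIN_APPROX_NONE)[0],key=cv2.contourArea)
    f=np.zeros_like(k); cv2.drawContours(f,[c],-1,1,-1)
    P,_,_=world(p,f>0); print(cam,"rest whole",np.round(fitpts(P,"rest",[420,-314,78]).x,1),cv2.minAreaRect((P[:,:2]*1000).astype(np.float32)))
    m=cv2.erode(f,np.ones((5,5)))>0; m&=V>70
    P,_,_=world(p,m); print(cam,"rest outl",np.round(fitpts(P,"clip",[420,-314,78]).x,1),cv2.minAreaRect((P[:,:2]*1000).astype(np.float32)))
    for n,h0,h1,i in (("dish_blue",100,120,1 if cam=="top" else 2),("dish_yellow",24,34,0),("jar_blue_center",100,120,0),("jar_yellow_center",24,34,0)):
        m=M(n,i)&(H>h0)&(H<h1)&(S>150)
        P,_,_=world(p,m)
        if "jar" in n: P=P[P[:,2]>.046]
        print(cam,n,len(P),[np.round(x,1) for x in cv2.minEnclosingCircle((P[:,:2]*1000).astype(np.float32))],"mean",np.round(P.mean(0)*1000,1))
E
```

```text
top tray outl 1901 [404.  341.4 103.1] ((403.98126220703125, 342.060791015625), (53.664222717285156, 191.7136688232422), 13.01171588897705)
top rest whole [ 420.  -314.    78.2] ((420.1595153808594, -314.23809814453125), (195.55323791503906, 77.46649932861328), 77.94689178466797)
top rest outl [ 419.7 -316.4   78.1] ((419.98486328125, -314.9958801269531), (162.41575622558594, 46.907527923583984), 78.08607482910156)
top dish_blue 1704 [array([533.3,  89.5]), np.float64(46.4)] mean [533.3  89.9   4.7]
top dish_yellow 1739 [array([433.2,  -4.9]), np.float64(46.3)] mean [433.7  -5.1   4.9]
top jar_blue_center 716 [array([ 542. , -109.2]), np.float64(29.4)] mean [ 541.3 -109.1   51.5]
top jar_yellow_center 687 [array([671. ,  -1.5]), np.float64(29.2)] mean [670.7  -1.4  51.2]
side tray outl 750 [406.6 342.7 102.8] ((405.2751770019531, 342.05438232421875), (56.858238220214844, 193.4130096435547), 11.539935111999512)
side rest whole [ 420.9 -314.    77.9] ((421.089599609375, -314.043701171875), (196.7261962890625, 79.28565216064453), 77.86328887939453)
side rest outl [ 421.7 -313.7   78.4] ((421.5857238769531, -313.20452880859375), (161.19863891601562, 47.654502868652344), 78.93914794921875)
side dish_blue 803 [array([534.7,  89. ]), np.float64(47.9)] mean [536.2  91.7   4.5]
side dish_yellow 965 [array([436.,  -5.]), np.float64(47.6)] mean [436.4  -3.3   4.4]
side jar_blue_center 406 [array([ 542.9, -109.6]), np.float64(29.8)] mean [ 542.6 -110.2   51.3]
side jar_yellow_center 323 [array([674.2,  -2. ]), np.float64(30.2)] mean [672.4  -2.4  51.5]
```

The crop shows one clipper with its blade to the left (+y) and one rest outline with its blade to the left. The brush and tray outline also both have the head to the left. In the top crop the blue and yellow lids and the large blue dish are unambiguous. Next is a helper that prints the needed offsets.

```bash
cat > go.py <<'E'
# go.py x y zTCP phi : prints what is still missing, in tool axes (m, rad)
import sys,numpy as np
from rig import bot
x,y,z,phi=map(float,sys.argv[1:5]); s=bot.read_state(); R=s["tcp_rot"]
c=np.degrees(np.arctan2(R[1,2],R[0,2])); d=(c-phi+180)%360-180
print("t",round(s["time_s"],2),"pos",np.round(s["position"],4),"phi",round(c,2),"tilt",np.round(R[:2,0],4),"q",np.round(s["joint_positions"],1))
print("spin",round(np.radians(d),4),"offset now",np.round(R.T@(np.array([x,y,z])-s["position"]),4))
p=np.radians(phi);T=np.array([[0,-np.sin(p),np.cos(p)],[0,np.cos(p),np.sin(p)],[-1,0,0]])
print("offset after spin",np.round(T.T@(np.array([x,y,z])-s["position"]),4),"F",np.round(s["force"],1),"open",round(s["opening"]*87,1))
E
python3 go.py 0.608 -0.294 0.186 -8; python3 -m crank '[{"offset":[0,0,0],"spin":0.15},{"offset":[0,0,0],"spin":0.15},{"offset":[0,0,0],"spin":0.15},{"offset":[0,0,0],"spin":0.15},{"offset":[0,0,0],"spin":0.15},{"offset":[0,0,0],"spin":0.15},{"offset":[0,0,0],"spin":0.15},{"offset":[0,0,0],"spin":0.15},{"offset":[0,0,0],"spin":0.095}]' 0.087; python3 go.py 0.608 -0.294 0.186 -8
```

```text
t 1.2 pos [0.2518 0.572  0.4047] phi 66.23 tilt [-0. -0.] q [ 56.   30.2  82.1   0.   67.7 -10.2]
spin 1.2956 offset now [ 0.2187 -0.675  -0.649 ]
offset after spin [ 0.2187 -0.808   0.4732] F [-0.2 -1.6 -0.6] open 87.0
time_s: 2.1
position: [0.2518, 0.572, 0.4048]
tcp_rot: [[0.0, 0.143, 0.99], [-0.0, 0.99, -0.143], [-1.0, -0.0, 0.0]]
force: [-0.0, -0.1, -0.1]
opening: 0.999
t 2.1 pos [0.2518 0.572  0.4048] phi -8.24 tilt [ 0. -0.] q [56.  30.2 82.1 -0.  67.7 64.2]
spin -0.0042 offset now [ 0.2188 -0.806   0.4766]
offset after spin [ 0.2188 -0.808   0.4732] F [-0.  -0.1 -0.1] open 86.9
```

```bash
python3 -m crank '[{"offset":[0,-0.04,0.0235],"spin":0},{"offset":[0,-0.04,0.0235],"spin":0},{"offset":[0,-0.04,0.0235],"spin":0},{"offset":[0,-0.04,0.0235],"spin":0},{"offset":[0,-0.04,0.0235],"spin":0},{"offset":[0,-0.04,0.0235],"spin":0},{"offset":[0,-0.04,0.0235],"spin":0},{"offset":[0,-0.04,0.0235],"spin":0},{"offset":[0,-0.04,0.0235],"spin":0},{"offset":[0,-0.04,0.0235],"spin":0},{"offset":[0,-0.04,0.0235],"spin":0},{"offset":[0,-0.04,0.0235],"spin":0}]' ; python3 -m crank '[{"offset":[0,-0.04,0.0235],"spin":0},{"offset":[0,-0.04,0.0235],"spin":0},{"offset":[0,-0.04,0.0235],"spin":0},{"offset":[0,-0.04,0.0235],"spin":0},{"offset":[0,-0.04,0.0235],"spin":0},{"offset":[0,-0.04,0.0235],"spin":0},{"offset":[0,-0.04,0.0235],"spin":0},{"offset":[0,-0.03,0.0235],"spin":-0.004},{"offset":[0,0,0],"spin":0},{"offset":[0,0,0],"spin":0}]'; python3 go.py 0.608 -0.294 0.186 -8
python3 - <<'E'
from rig import bot
import cv2,numpy as np
p=bot.capture("wrist"); cv2.imwrite("pics/w1.png",p["pixels"]); np.savez("wrist1.npz",**p)
E
```

```text
time_s: 3.3
position: [0.4651, 0.0556, 0.4051]
tcp_rot: [[0.001, 0.139, 0.99], [0.0, 0.99, -0.139], [-1.0, 0.0, 0.001]]
force: [0.6, 0.4, -1.1]
opening: 0.998
time_s: 4.3
position: [0.6077, -0.2763, 0.404]
tcp_rot: [[-0.001, 0.136, 0.991], [0.001, 0.991, -0.136], [-1.0, 0.001, -0.001]]
force: [-1.0, 1.2, 0.9]
opening: 1.001
t 4.3 pos [ 0.6077 -0.2763  0.404 ] phi -7.82 tilt [-0.001   0.0011] q [-34.   33.7  75.5   0.   70.9 -26.2]
spin 0.0032 offset now [ 0.218  -0.0177  0.0029]
offset after spin [ 0.218  -0.0175  0.0027] F [-1.   1.2  0.9] open 87.1
```

View pics/w1.png

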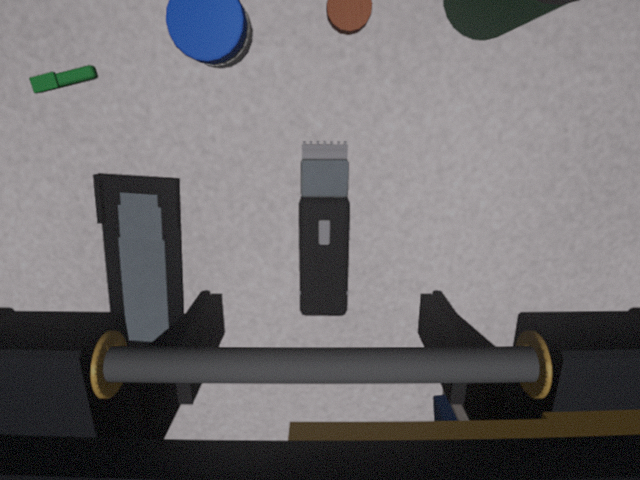

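```bash
python3 - <<'E'
from fit import *
p=dict(np.load("wrist1.npz"))
m=np.zeros((480,640),bool); m[130:325,285:365]=1
P,_,_=world(p,m); P=P[P[:,2]>.012]
print(len(P),np.round(fitpts(P,"clip",[608,-294,82]).x,1),np.percentile(P[:,2],95),cv2.minAreaRect((P[:,:2]*1000).astype(np.float32)))
# rest in wrist view
E
```

```text
8434 [ 607.  -290.    81.9] 0.03925747973825631 ((607.2055053710938, -289.68560791015625), (161.21905517578125, 46.04474639892578), 81.9482421875)
```

```bash
python3 -m crank '[{"offset":[0.03,-0.0155,0.002],"spin":0.002},{"offset":[0.05,0,0],"spin":0},{"offset":[0.05,0,0],"spin":0},{"offset":[0.03,0,0],"spin":0},{"offset":[0.02,0,0],"spin":0},{"offset":[0,0,0],"spin":0},{"offset":[0,0,0],"spin":0}]'; python3 go.py 0.6075 -0.292 0.186 -8.1
```

```text
time_s: 5.05
position: [0.6078, -0.29, 0.2254]
tcp_rot: [[-0.0, 0.135, 0.991], [0.0, 0.991, -0.135], [-1.0, 0.0, -0.0]]
force: [-0.6, 0.5, 0.3]
opening: 1.002
t 5.05 pos [ 0.6078 -0.29    0.2254] phi -7.78 tilt [-0.0002  0.0003] q [-35.   46.4  81.6   0.   52.  -27.2]
spin 0.0056 offset now [ 0.0394 -0.002  -0.0001]
offset after spin [ 0.0394 -0.002  -0.0001] F [-0.6  0.5  0.3] open 87.1
```

```bash
python3 -m crank '[{"offset":[0.02,-0.002,0],"spin":0.005},{"offset":[0.015,0,0],"spin":0},{"offset":[0.004,0,0],"spin":0},{"offset":[0,0,0],"spin":0},{"offset":[0,0,0],"spin":0}]'; python3 -m crank '[{"offset":[0,0,0],"spin":0},{"offset":[0,0,0],"spin":0},{"offset":[0,0,0],"spin":0},{"offset":[0,0,0],"spin":0},{"offset":[0,0,0],"spin":0},{"offset":[0,0,0],"spin":0},{"offset":[0,0,0],"spin":0},{"offset":[0,0,0],"spin":0}]' 0.03;  python3 go.py 0.6075 -0.292 0.186 -8.1
```

```text
time_s: 5.55
position: [0.6078, -0.2932, 0.1866]
tcp_rot: [[0.001, 0.141, 0.99], [-0.001, 0.99, -0.141], [-1.0, -0.001, 0.001]]
force: [-0.5, -0.3, 0.0]
opening: 1.001
time_s: 6.35
position: [0.6075, -0.2931, 0.1857]
tcp_rot: [[0.0, 0.142, 0.99], [-0.0, 0.99, -0.142], [-1.0, -0.0, 0.0]]
force: [-0.1, 0.3, 0.3]
opening: 0.525
t 6.35 pos [ 0.6075 -0.2931  0.1857] phi -8.14 tilt [ 0.0001 -0.0001] q [-35.2  49.7  81.9  -0.   48.4 -27.1]
spin -0.0006 offset now [-0.0003  0.0011 -0.0002]
offset after spin [-0.0003  0.0011 -0.0002] F [-0.1  0.3  0.3] open 45.7
```

```bash
python3 -m crank '[{"offset":[-0.03,0,0],"spin":0},{"offset":[-0.04,0,0],"spin":0},{"offset":[0,0,0],"spin":0.067},{"offset":[0,0,0],"spin":0}]'; python3 go.py 0.4203 -0.315 0.191 -12
```

```text
time_s: 6.75
position: [0.6075, -0.2931, 0.2567]
tcp_rot: [[0.001, 0.207, 0.978], [-0.001, 0.978, -0.207], [-1.0, -0.001, 0.001]]
force: [-0.0, 0.4, -3.4]
opening: 0.526
t 6.75 pos [ 0.6075 -0.2931  0.2567] phi -11.97 tilt [ 0.0011 -0.0008] q [-35.2  44.   80.8  -0.   55.1 -23.3]
spin 0.0005 offset now [ 0.0655 -0.0602 -0.1787]
offset after spin [ 0.0657 -0.0603 -0.1786] F [-0.   0.4 -3.4] open 45.8
```

```bash
python3 -m crank '[{"offset":[0,-0.01,-0.03],"spin":0},{"offset":[0,-0.01,-0.03],"spin":0},{"offset":[0,-0.01,-0.03],"spin":0},{"offset":[0,-0.01,-0.03],"spin":0},{"offset":[0,-0.01,-0.03],"spin":0},{"offset":[0,-0.01,-0.0286],"spin":0},{"offset":[0,0,0],"spin":0},{"offset":[0,0,0],"spin":0},{"offset":[0,0,0],"spin":0}]'; python3 go.py 0.4203 -0.315 0.191 -12
```

```text
time_s: 7.65
position: [0.421, -0.3149, 0.2553]
tcp_rot: [[0.0, 0.207, 0.978], [-0.0, 0.978, -0.207], [-1.0, -0.0, 0.0]]
force: [0.2, -0.7, -2.6]
opening: 0.529
t 7.65 pos [ 0.421  -0.3149  0.2553] phi -11.94 tilt [ 0.0003 -0.0001] q [-49.   36.  103.4   0.   40.6 -37.1]
spin 0.0011 offset now [ 0.0643 -0.0002 -0.0006]
offset after spin [ 0.0643 -0.0002 -0.0006] F [ 0.2 -0.7 -2.6] open 46.0
```

```bash
python3 -m crank '[{"offset":[0.03,0,-0.0005],"spin":0},{"offset":[0.02,0,0],"spin":0},{"offset":[0.01,0,0],"spin":0},{"offset":[0,0,0],"spin":0},{"offset":[0,0,0],"spin":0}]'; python3 go.py 0.4203 -0.315 0.190 -12; python3 - <<'E'
from rig import bot
import cv2,numpy as np
p=bot.capture("side"); cv2.imwrite("pics/s2.png",cv2.resize(p["pixels"][280:440,280:480],(800,600)))
E
```

```text
time_s: 8.15
position: [0.4205, -0.3147, 0.1959]
tcp_rot: [[0.0, 0.207, 0.978], [-0.0, 0.978, -0.207], [-1.0, -0.0, 0.001]]
force: [-0.3, -0.4, -3.0]
opening: 0.529
t 8.15 pos [ 0.4205 -0.3147  0.1959] phi -11.92 tilt [ 0.0005 -0.0005] q [-49.   42.2 104.7   0.   33.  -37.1]
spin 0.0013 offset now [ 0.0059 -0.0003 -0.0001]
offset after spin [ 0.0059 -0.0003 -0.0001] F [-0.3 -0.4 -3. ] open 46.0
```

View pics/s2.png

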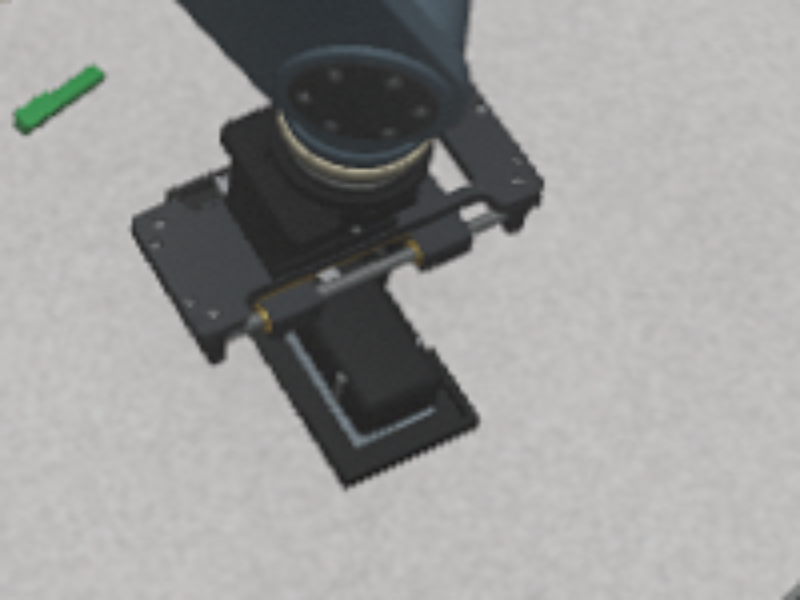

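The held clipper is aligned over the grey outline, which still shows slightly left of and below it because it's about 6 mm up. Lowering it now.

```bash
python3 -m crank '[{"offset":[0.004,0,0],"spin":0},{"offset":[0.002,0,0],"spin":0},{"offset":[0,0,0],"spin":0},{"offset":[0,0,0],"spin":0}]'; python3 -m crank '[{"offset":[0,0,0],"spin":0},{"offset":[0,0,0],"spin":0},{"offset":[0,0,0],"spin":0},{"offset":[0,0,0],"spin":0},{"offset":[0,0,0],"spin":0},{"offset":[0,0,0],"spin":0}]' 0.076;python3 -m crank '[{"offset":[-0.03,0,0],"spin":0},{"offset":[-0.04,0,0],"spin":0},{"offset":[-0.05,0,0],"spin":0},{"offset":[-0.05,0,0],"spin":0},{"offset":[-0.03,0,0],"spin":0}]' 0.087; python3 go.py 0.6205 0.290 0.184 10.4
```

```text
time_s: 8.6
position: [0.4198, -0.3147, 0.1899]
tcp_rot: [[0.0, 0.208, 0.978], [-0.0, 0.978, -0.208], [-1.0, -0.0, 0.0]]
force: [-0.5, 0.5, -3.5]
opening: 0.525
time_s: 9.2
position: [0.4198, -0.3147, 0.1898]
tcp_rot: [[0.0, 0.207, 0.978], [-0.0, 0.978, -0.207], [-1.0, -0.0, 0.0]]
force: [-0.3, 0.3, -0.5]
opening: 0.866
time_s: 9.7
position: [0.4201, -0.3148, 0.3936]
tcp_rot: [[0.004, 0.207, 0.978], [-0.004, 0.978, -0.207], [-1.0, -0.003, 0.004]]
force: [-0.2, -1.1, -0.0]
opening: 0.998
t 9.7 pos [ 0.4201 -0.3148  0.3936] phi -11.97 tilt [ 0.0036 -0.004 ] q [-49.1  23.3  97.2   0.   59.2 -37.1]
spin -0.3904 offset now [0.2079 0.6339 0.0697]
offset after spin [0.2096 0.5587 0.3063] F [-0.2 -1.1 -0. ] open 86.8
```

```bash
python3 -m crank '[{"offset":[0,0,0],"spin":-0.13},{"offset":[0,0,0],"spin":-0.13},{"offset":[0,0,0],"spin":-0.13},{"offset":[0,0.04,0.022],"spin":0},{"offset":[0,0.04,0.022],"spin":0},{"offset":[0,0.04,0.022],"spin":0},{"offset":[0,0.04,0.022],"spin":0},{"offset":[0,0.04,0.022],"spin":0},{"offset":[0,0.04,0.022],"spin":0},{"offset":[0,0.04,0.022],"spin":0},{"offset":[0,0.04,0.022],"spin":0},{"offset":[0,0.04,0.022],"spin":0}]'; python3 -m crank '[{"offset":[0,0.04,0.022],"spin":0},{"offset":[0,0.04,0.022],"spin":0},{"offset":[0,0.04,0.022],"spin":0},{"offset":[0,0.04,0.022],"spin":0},{"offset":[0,0,0],"spin":0},{"offset":[0,0,0],"spin":0},{"offset":[0,0,0],"spin":0}]'; python3 go.py 0.6205 0.290 0.184 10.4
python3 - <<'E'
from rig import bot
import cv2,numpy as np
for c in("wrist","top"):
    p=bot.capture(c); cv2.imwrite(f"pics/{c}2.png",p["pixels"]); np.savez(f"{c}2.npz",**p)
E
```

```text
time_s: 10.9
position: [0.5498, 0.0771, 0.3897]
tcp_rot: [[-0.0, -0.18, 0.984], [-0.0, 0.984, 0.18], [-1.0, -0.0, -0.0]]
force: [0.5, 0.3, 0.2]
opening: 1.005
time_s: 11.6
position: [0.607, 0.2475, 0.3893]
tcp_rot: [[-0.002, -0.18, 0.984], [-0.001, 0.984, 0.18], [-1.0, -0.001, -0.002]]
force: [-0.0, -0.2, -0.2]
opening: 1.0
t 11.6 pos [0.607  0.2475 0.3893] phi 10.35 tilt [-0.0016 -0.0009] q [12.4 33.6 78.3 -0.  68.3  2.1]
spin -0.0009 offset now [0.2052 0.0395 0.0212]
offset after spin [0.2053 0.0393 0.0209] F [-0.  -0.2 -0.2] open 87.0
```

View pics/wrist2.png

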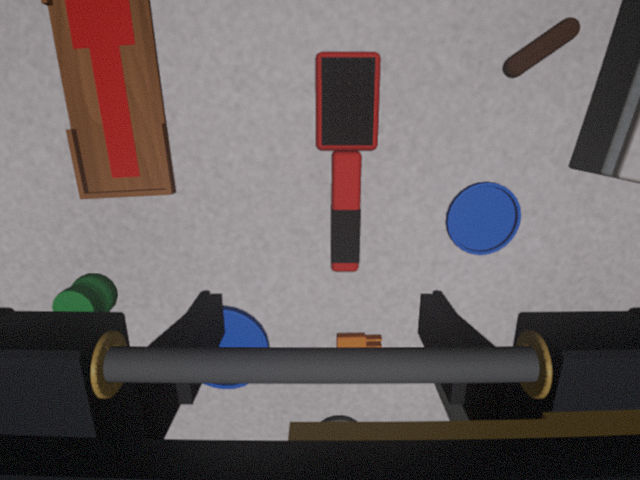

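View pics/top2.png

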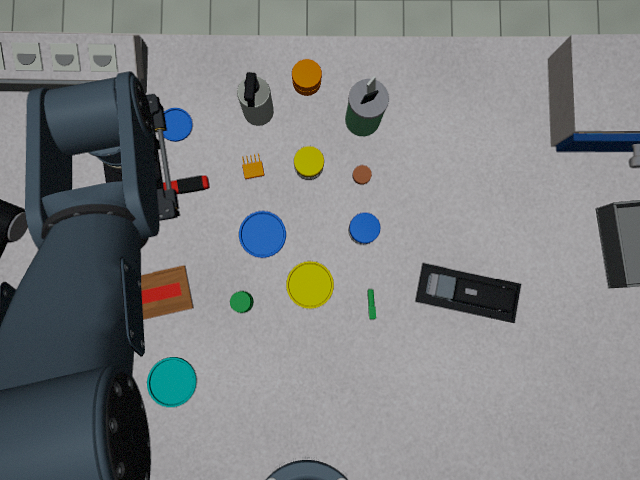

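The clipper lies in the rest at about (468,292), blade left. In the wrist view the brush is at (347,160), nearly vertical and aligned with the jaws. Measuring both.

```bash
python3 - <<'E'
from fit import *
p=dict(np.load("top2.npz")); m=np.zeros((480,640),bool); m[258:328,405:530]=1
P,_,_=world(p,m); P=P[P[:,2]>.017]; print("clip",len(P),np.round(fitpts(P,"clip",[420,-314,78]).x,1),np.percentile(P[:,2],[5,50,95]),cv2.minAreaRect((P[:,:2]*1000).astype(np.float32)))
p=dict(np.load("wrist2.npz")); m=np.zeros((480,640),bool); m[45:280,305:395]=1
P,_,_=world(p,m); P=P[P[:,2]>.008]; print("brush",len(P),np.round(fitpts(P,"brush",[620,291,100]).x,1),np.percentile(P[:,2],95),cv2.minAreaRect((P[:,:2]*1000).astype(np.float32)))
H=P[P[:,2]>.001]
E
```

```text
clip 2047 [ 418.5 -314.8   77.6] [0.02791337 0.03998665 0.04480692] ((412.56402587890625, -312.12554931640625), (164.38754272460938, 60.68328857421875), 78.36701202392578)
brush 9875 [619.7 294.2 100.2] 0.021848337955466687 ((619.668212890625, 294.8394470214844), (53.94142150878906, 187.38153076171875), 10.130389213562012)
```

```bash
python3 -m crank '[{"offset":[0.03,0.039,0.0205],"spin":0},{"offset":[0.05,0,0],"spin":0},{"offset":[0.05,0,0],"spin":0},{"offset":[0.03,0,0],"spin":0},{"offset":[0.02,0,0],"spin":0},{"offset":[0,0,0],"spin":0},{"offset":[0,0,0],"spin":0}]'; python3 go.py 0.6207 0.2895 0.1845 10.2
```

```text
time_s: 12.4
position: [0.6203, 0.2868, 0.212]
tcp_rot: [[0.0, -0.179, 0.984], [-0.0, 0.984, 0.179], [-1.0, -0.0, 0.0]]
force: [-0.1, -0.0, -0.1]
opening: 1.002
t 12.4 pos [0.6203 0.2868 0.212 ] phi 10.29 tilt [ 0. -0.] q [15.5 48.  80.2 -0.  51.8  5.2]
spin 0.0015 offset now [0.0275 0.0026 0.0009]
offset after spin [0.0275 0.0026 0.0009] F [-0.1 -0.  -0.1] open 87.1
```

```bash
python3 -m crank '[{"offset":[0.015,0.0025,0.001],"spin":0},{"offset":[0.009,0,0],"spin":0},{"offset":[0.003,0,0],"spin":0},{"offset":[0,0,0],"spin":0},{"offset":[0,0,0],"spin":0}]'; python3 -m crank '[{"offset":[0,0,0],"spin":0},{"offset":[0,0,0],"spin":0},{"offset":[0,0,0],"spin":0},{"offset":[0,0,0],"spin":0},{"offset":[0,0,0],"spin":0},{"offset":[0,0,0],"spin":0},{"offset":[0,0,0],"spin":0},{"offset":[0,0,0],"spin":0},{"offset":[0,0,0],"spin":0}]' 0.01;  python3 go.py 0.6207 0.2895 0.1845 10.2
```

```text
time_s: 12.9
position: [0.6205, 0.2905, 0.1848]
tcp_rot: [[0.0, -0.18, 0.984], [0.0, 0.984, 0.18], [-1.0, 0.0, 0.0]]
force: [0.0, 0.1, 0.1]
opening: 1.0
time_s: 13.8
position: [0.6204, 0.2904, 0.1846]
tcp_rot: [[0.0, -0.18, 0.984], [0.0, 0.984, 0.18], [-1.0, -0.0, 0.0]]
force: [0.1, 1.1, 0.1]
opening: 0.295
t 13.8 pos [0.6204 0.2904 0.1846] phi 10.37 tilt [0.0001 0.    ] q [15.8 50.4 80.2 -0.  49.4  5.4]
spin 0.003 offset now [ 0.0001 -0.001   0.0001]
offset after spin [ 0.0001 -0.001   0.0001] F [0.1 1.1 0.1] open 25.7
```

```bash
python3 -m crank '[{"offset":[-0.02,0,0],"spin":0},{"offset":[-0.03,0,0],"spin":0},{"offset":[-0.03,0,0],"spin":-0.0475},{"offset":[0,0,0],"spin":0}]'; python3 go.py 0.4047 0.3398 0.1885 13.1
```

```text
time_s: 14.2
position: [0.622, 0.291, 0.2691]
tcp_rot: [[0.009, -0.227, 0.974], [0.003, 0.974, 0.227], [-1.0, 0.001, 0.009]]
force: [1.0, -0.4, -1.0]
opening: 0.297
t 14.2 pos [0.622  0.291  0.2691] phi 13.11 tilt [0.0088 0.0026] q [15.8 43.8 78.6  0.  57.1  2.7]
spin 0.0002 offset now [ 0.0788  0.0968 -0.2013]
offset after spin [ 0.0806  0.0968 -0.2006] F [ 1.  -0.4 -1. ] open 25.8
```

```bash
python3 -m crank '[{"offset":[0,0.016,-0.033],"spin":0},{"offset":[0,0.016,-0.033],"spin":0},{"offset":[0,0.016,-0.033],"spin":0},{"offset":[0,0.016,-0.033],"spin":0},{"offset":[0,0.016,-0.033],"spin":0},{"offset":[0,0.016,-0.033],"spin":0},{"offset":[0.02,0,0],"spin":0},{"offset":[0.015,0,0],"spin":0},{"offset":[0,0,0],"spin":0},{"offset":[0,0,0],"spin":0},{"offset":[0,0,0],"spin":0}]'; python3 go.py 0.4047 0.3398 0.1885 13.1
python3 - <<'E'
from rig import bot
import cv2,numpy as np
p=bot.capture("side"); cv2.imwrite("pics/s3.png",cv2.resize(p["pixels"][120:240,120:280],(800,600)))
E
```

```text
time_s: 15.3
position: [0.4062, 0.3391, 0.2298]
tcp_rot: [[0.0, -0.226, 0.974], [0.0, 0.974, 0.226], [-1.0, 0.0, 0.001]]
force: [-0.1, -0.1, -1.8]
opening: 0.296
t 15.3 pos [0.4062 0.3391 0.2298] phi 13.06 tilt [0.0005 0.0003] q [ 27.7  38.8 103.6   0.   37.7  14.7]
spin -0.0007 offset now [ 0.0413  0.0011 -0.0013]
offset after spin [ 0.0413  0.0011 -0.0013] F [-0.1 -0.1 -1.8] open 25.8
```

View pics/s3.png

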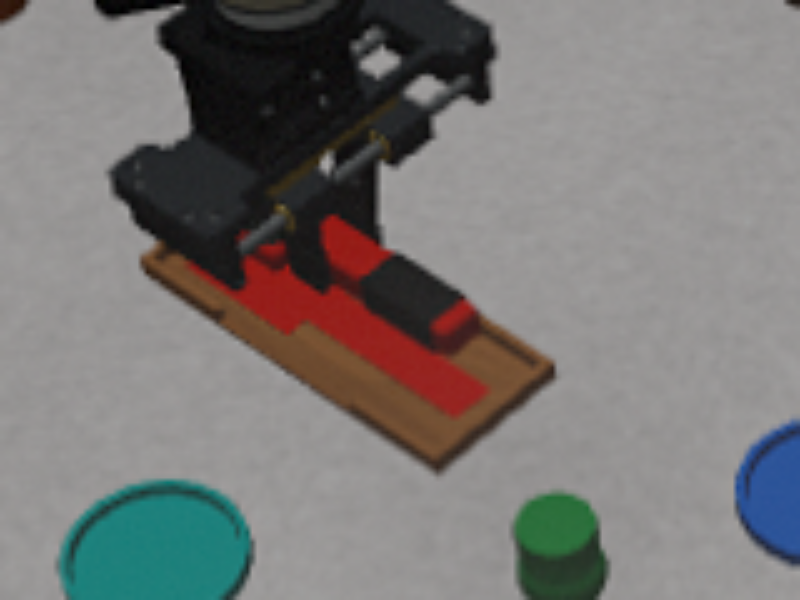

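The brush hangs level above the red outline, with its handle end at (455,320) in the crop. It's still 41 mm up, so I'm lowering it.

```bash
python3 -m crank '[{"offset":[0.02,0.001,-0.001],"spin":0},{"offset":[0.012,0,0],"spin":0},{"offset":[0.006,0,0],"spin":0},{"offset":[0.003,0,0],"spin":0},{"offset":[0,0,0],"spin":0},{"offset":[0,0,0],"spin":0}]'; python3 go.py 0.4047 0.3398 0.1885 13.1; python3 -m crank '[{"offset":[0,0,0],"spin":0},{"offset":[0,0,0],"spin":0},{"offset":[0,0,0],"spin":0},{"offset":[0,0,0],"spin":0},{"offset":[0,0,0],"spin":0},{"offset":[0,0,0],"spin":0},{"offset":[0,0,0],"spin":0}]' 0.065;python3 -m crank '[{"offset":[-0.03,0,0],"spin":0},{"offset":[-0.04,0,0],"spin":0},{"offset":[-0.05,0,0],"spin":0},{"offset":[-0.05,0,0],"spin":0},{"offset":[-0.03,0,0],"spin":0}]' 0.087; python3 go.py 0.542 -0.1093 0.196 90
```

```text
time_s: 15.95
position: [0.4048, 0.3399, 0.1889]
tcp_rot: [[0.001, -0.226, 0.974], [0.0, 0.974, 0.226], [-1.0, 0.0, 0.001]]
force: [0.3, -0.7, -2.1]
opening: 0.3
t 15.95 pos [0.4048 0.3399 0.1889] phi 13.09 tilt [0.0007 0.0004] q [ 27.9  43.1 104.3   0.   32.6  14.8]
spin -0.0002 offset now [ 0.0004 -0.0001 -0.0002]
offset after spin [ 0.0004 -0.0001 -0.0002] F [ 0.3 -0.7 -2.1] open 26.1
time_s: 16.65
position: [0.4046, 0.3398, 0.1886]
tcp_rot: [[-0.0, -0.227, 0.974], [-0.0, 0.974, 0.227], [-1.0, -0.0, -0.0]]
force: [0.6, 0.4, 1.0]
opening: 0.733
time_s: 17.15
position: [0.4048, 0.34, 0.3925]
tcp_rot: [[0.005, -0.227, 0.974], [0.003, 0.974, 0.227], [-1.0, 0.001, 0.005]]
force: [1.5, 0.3, 0.1]
opening: 0.992
t 17.15 pos [0.4048 0.34   0.3925] phi 13.1 tilt [0.0048 0.0026] q [27.9 23.7 96.7  0.  59.2 14.8]
spin -1.3422 offset now [ 0.1959 -0.469   0.0307]
offset after spin [ 0.1965 -0.1372 -0.4493] F [1.5 0.3 0.1] open 86.3
```

```bash
python3 -m crank '[{"offset":[0,0,0],"spin":0.115},{"offset":[0,0,0],"spin":0.1136},{"offset":[0,-0.04,0.0125],"spin":0},{"offset":[0,-0.045,0.0135],"spin":0},{"offset":[0,-0.045,0.0135],"spin":0},{"offset":[0,-0.045,0.0135],"spin":0},{"offset":[0,-0.045,0.0135],"spin":0},{"offset":[0,-0.045,0.0135],"spin":0},{"offset":[0,-0.045,0.0135],"spin":0},{"offset":[0,-0.045,0.0135],"spin":0},{"offset":[0,-0.045,0.0135],"spin":0},{"offset":[0,-0.03,0.0135],"spin":0}]' ; python3 -m crank '[{"offset":[0,0,0],"spin":0},{"offset":[0,0,0],"spin":0},{"offset":[0,0,0],"spin":0}]';python3 go.py 0.542 -0.1093 0.196 0
python3 - <<'E'
from rig import bot
import cv2,numpy as np
for c in("wrist","top"):
    p=bot.capture(c); cv2.imwrite(f"pics/{c}3.png",p["pixels"]); np.savez(f"{c}3.npz",**p)
E
```

```text
time_s: 18.35
position: [0.5388, -0.0932, 0.3886]
tcp_rot: [[0.0, 0.002, 1.0], [-0.001, 1.0, -0.002], [-1.0, -0.001, 0.0]]
force: [0.6, -0.2, -0.7]
opening: 1.003
time_s: 18.65
position: [0.5378, -0.0892, 0.3883]
tcp_rot: [[-0.002, -0.001, 1.0], [0.001, 1.0, 0.001], [-1.0, 0.001, -0.002]]
force: [0.1, 0.5, -0.4]
opening: 0.998
t 18.65 pos [ 0.5378 -0.0892  0.3883] phi 0.03 tilt [-0.0018  0.001 ] q [-21.2  25.3  94.6   0.   60.2 -21.2]
spin 0.0006 offset now [ 0.1922 -0.0203  0.0045]
offset after spin [ 0.1923 -0.0201  0.0042] F [ 0.1  0.5 -0.4] open 86.8
```

View pics/wrist3.png

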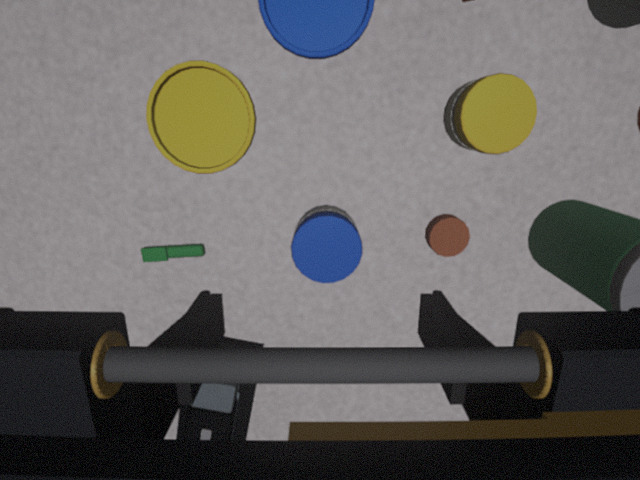

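View pics/top3.png

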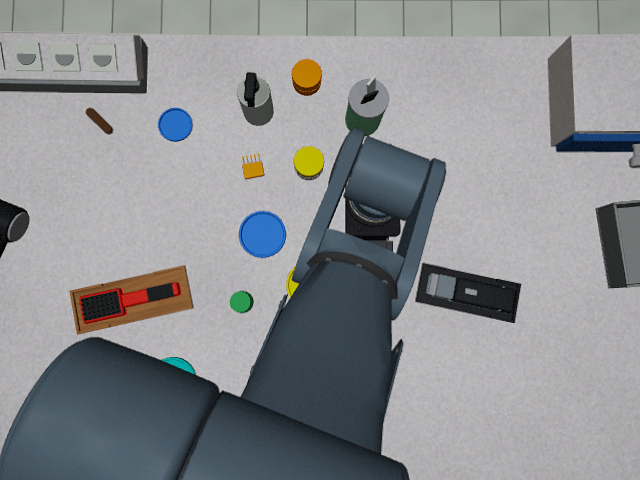

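The brush is in the tray at (131,298), head left and bristles up. In the wrist view the blue-lidded jar is at (327,247). Measuring both jars, the yellow dish and the brush.

```bash
python3 - <<'E'
from fit import *
p=dict(np.load("wrist3.npz")); hsv=cv2.cvtColor(p["pixels"],cv2.COLOR_BGR2HSV); H,S=hsv[...,0].astype(int),hsv[...,1]
for n,(r0,r1,c0,c1),h0,h1,z in (("jb",(190,290,270,380),100,120,.046),("jy",(60,165,435,550),24,34,.046),("dy",(50,180,135,265),24,34,0)):
    m=np.zeros((480,640),bool); m[r0:r1,c0:c1]=1; m&=(H>h0)&(H<h1)&(S>150)
    P,_,_=world(p,m); P=P[P[:,2]>z]; print(n,[np.round(x,1) for x in cv2.minEnclosingCircle((P[:,:2]*1000).astype(np.float32))],np.round(P.mean(0)*1000,1))
p=dict(np.load("top3.npz")); m=np.zeros((480,640),bool); m[262:340,65:200]=1
P,_,_=world(p,m); P=P[P[:,2]>.015]; print("brush",len(P),np.round(fitpts(P,"brush",[404,342,103]).x,1),np.percentile(P[:,2],[50,95]),cv2.minAreaRect((P[:,:2]*1000).astype(np.float32)))
E
```

```text
jb [array([ 541.2, -106.5]), np.float64(29.3)] [ 541.4 -105.9   52. ]
jy [array([671. ,   0.8]), np.float64(28.9)] [6.723e+02 2.000e-01 5.220e+01]
dy [array([433.6,  -2.7]), np.float64(46.3)] [432.3  -1.8   5.4]
brush 2017 [401.5 343.6 104.7] [0.02156326 0.03074487] ((407.7576599121094, 291.7294921875), (104.91915130615234, 324.3018493652344), 6.045912742614746)
```

```bash
python3 -m crank '[{"offset":[0.03,-0.019,0.004],"spin":0},{"offset":[0.05,0,0],"spin":0},{"offset":[0.04,0,0],"spin":0},{"offset":[0.01,0,0],"spin":0},{"offset":[0,0,0],"spin":0},{"offset":[0,0,0],"spin":0}]'; python3 go.py 0.5416 -0.108 0.196 0
```

```text
time_s: 19.35
position: [0.5433, -0.1089, 0.2601]
tcp_rot: [[0.002, -0.001, 1.0], [-0.001, 1.0, 0.001], [-1.0, -0.001, 0.002]]
force: [1.2, -0.3, 0.8]
opening: 1.0
t 19.35 pos [ 0.5433 -0.1089  0.2601] phi 0.05 tilt [ 0.0025 -0.001 ] q [-22.9  36.9  99.2   0.   43.8 -22.9]
spin 0.0008 offset now [ 0.0641  0.0009 -0.0019]
offset after spin [ 0.0641  0.0009 -0.0017] F [ 1.2 -0.3  0.8] open 87.0
```

```bash
python3 -m crank '[{"offset":[0.02,0.0005,-0.001],"spin":0},{"offset":[0.02,0,0],"spin":0},{"offset":[0.015,0,0],"spin":0},{"offset":[0.008,0,0],"spin":0},{"offset":[0,0,0],"spin":0},{"offset":[0,0,0],"spin":0}]'; python3 go.py 0.5416 -0.108 0.196 0;python3 -m crank '[{"offset":[0,0,0],"spin":0},{"offset":[0,0,0],"spin":0},{"offset":[0,0,0],"spin":0},{"offset":[0,0,0],"spin":0},{"offset":[0,0,0],"spin":0},{"offset":[0,0,0],"spin":0},{"offset":[0,0,0],"spin":0}]' 0.045;python3 go.py 0.5416 -0.108 0.196 0
```

```text
time_s: 19.95
position: [0.5422, -0.1088, 0.1969]
tcp_rot: [[0.002, -0.0, 1.0], [-0.001, 1.0, 0.0], [-1.0, -0.001, 0.002]]
force: [-0.9, 0.8, 0.1]
opening: 1.002
t 19.95 pos [ 0.5422 -0.1088  0.1969] phi 0.01 tilt [ 0.0024 -0.001 ] q [-22.9  43.1 100.6   0.   36.1 -22.9]
spin 0.0001 offset now [ 0.0009  0.0008 -0.0006]
offset after spin [ 0.0009  0.0008 -0.0006] F [-0.9  0.8  0.1] open 87.2
time_s: 20.65
position: [0.5416, -0.1087, 0.1958]
tcp_rot: [[0.0, 0.0, 1.0], [-0.0, 1.0, -0.0], [-1.0, -0.0, 0.0]]
force: [-0.4, 0.5, 2.9]
opening: 0.671
t 20.65 pos [ 0.5416 -0.1087  0.1958] phi -0.01 tilt [ 0.0003 -0.0001] q [-22.9  43.2 100.7   0.   36.1 -22.9]
spin -0.0001 offset now [-0.0002  0.0007 -0.    ]
offset after spin [-0.0002  0.0007 -0.    ] F [-0.4  0.5  2.9] open 58.4
```

```bash
python3 -m crank '[{"offset":[-0.02,0,0],"spin":0},{"offset":[-0.03,0,0],"spin":0},{"offset":[-0.01,0,0],"spin":0},{"offset":[0,0.03,-0.001],"spin":0},{"offset":[0,0.035,-0.001],"spin":0},{"offset":[0,0.035,-0.001],"spin":0},{"offset":[0,0.035,-0.001],"spin":0},{"offset":[0,0.035,-0.002],"spin":0},{"offset":[0,0.028,-0.002],"spin":0},{"offset":[0,0,0],"spin":0},{"offset":[0,0,0],"spin":0},{"offset":[0,0,0],"spin":0}]';python3 go.py 0.5335 0.09 0.1998 0
```

```text
time_s: 21.85
position: [0.5337, 0.0886, 0.2553]
tcp_rot: [[-0.0, 0.001, 1.0], [-0.0, 1.0, -0.001], [-1.0, -0.0, -0.0]]
force: [0.3, -0.1, -1.3]
opening: 0.672
t 21.85 pos [0.5337 0.0886 0.2553] phi -0.04 tilt [-0.0003 -0.0003] q [ -2.4  36.7 101.2  -0.   42.1  -2.4]
spin -0.0007 offset now [ 0.0555  0.0014 -0.0002]
offset after spin [ 0.0555  0.0014 -0.0002] F [ 0.3 -0.1 -1.3] open 58.5
```

```bash
python3 -m crank '[{"offset":[0.02,0.001,0],"spin":0},{"offset":[0.02,0,0],"spin":0},{"offset":[0.01,0,0],"spin":0},{"offset":[0.004,0,0],"spin":0},{"offset":[0.001,0,0],"spin":0},{"offset":[0,0,0],"spin":0},{"offset":[0,0,0],"spin":0}]';python3 go.py 0.5335 0.09 0.1998 0; python3 -m crank '[{"offset":[0,0,0],"spin":0},{"offset":[0,0,0],"spin":0},{"offset":[0,0,0],"spin":0},{"offset":[0,0,0],"spin":0},{"offset":[0,0,0],"spin":0},{"offset":[0,0,0],"spin":0}]' 0.087; python3 -m crank '[{"offset":[-0.03,0,0],"spin":0},{"offset":[-0.04,0,0],"spin":0},{"offset":[-0.05,0,0],"spin":0},{"offset":[-0.05,0,0],"spin":0},{"offset":[-0.02,0,0],"spin":0}]';python3 go.py 0.671 -0.0012 0.196 0
```

```text
time_s: 22.55
position: [0.5339, 0.0902, 0.2013]
tcp_rot: [[0.001, 0.0, 1.0], [-0.0, 1.0, -0.0], [-1.0, -0.0, 0.001]]
force: [-0.2, 0.3, -0.6]
opening: 0.67
t 22.55 pos [0.5339 0.0902 0.2013] phi -0.01 tilt [ 0.0014 -0.0001] q [ -2.2  42.2 102.3   0.   35.4  -2.2]
spin -0.0002 offset now [ 0.0015 -0.0002 -0.0004]
offset after spin [ 0.0015 -0.0002 -0.0004] F [-0.2  0.3 -0.6] open 58.3
time_s: 23.15
position: [0.5336, 0.0904, 0.2006]
tcp_rot: [[0.0, 0.0, 1.0], [-0.0, 1.0, -0.0], [-1.0, -0.0, 0.0]]
force: [-0.2, 0.3, 0.6]
opening: 0.986
time_s: 23.65
position: [0.5344, 0.0904, 0.3955]
tcp_rot: [[0.009, -0.0, 1.0], [-0.0, 1.0, 0.0], [-1.0, -0.0, 0.009]]
force: [0.4, 0.1, -0.5]
opening: 0.999
t 23.65 pos [0.5344 0.0904 0.3955] phi 0.0 tilt [ 0.0086 -0.0002] q [-2.2 24.4 94.8  0.  60.3 -2.2]
spin 0.0 offset now [ 0.2007 -0.0916  0.1348]
offset after spin [ 0.1995 -0.0916  0.1366] F [ 0.4  0.1 -0.5] open 86.9
```

```bash
python3 -m crank '[{"offset":[0,-0.018,0.027],"spin":0},{"offset":[0,-0.019,0.0275],"spin":0},{"offset":[0,-0.019,0.0275],"spin":0},{"offset":[0,-0.019,0.0275],"spin":0},{"offset":[0,-0.017,0.027],"spin":0},{"offset":[0.04,0,0],"spin":0},{"offset":[0.03,0,0],"spin":0},{"offset":[0,0,0],"spin":0},{"offset":[0,0,0],"spin":0},{"offset":[0,0,0],"spin":0}]';python3 go.py 0.671 -0.0012 0.196 0
```

```text
time_s: 24.65
position: [0.6707, -0.0016, 0.3226]
tcp_rot: [[0.003, -0.0, 1.0], [-0.001, 1.0, 0.0], [-1.0, -0.001, 0.003]]
force: [0.2, 0.0, 0.4]
opening: 0.998
t 24.65 pos [ 0.6707 -0.0016  0.3226] phi 0.01 tilt [ 0.0034 -0.0006] q [-9.7 39.  79.2  0.  61.6 -9.7]
spin 0.0002 offset now [ 0.1266  0.0005 -0.0002]
offset after spin [0.1266 0.0004 0.0003] F [0.2 0.  0.4] open 86.8
```

```bash
python3 - <<'E'
from rig import bot
import cv2,numpy as np
p=bot.capture("side"); cv2.imwrite("pics/s5.png",cv2.resize(p["pixels"][90:290,220:480],(780,600)))
E
python3 -m crank '[{"offset":[0.03,0,0],"spin":0},{"offset":[0.03,0,0],"spin":0},{"offset":[0.02,0,0],"spin":0},{"offset":[0,0,0],"spin":0},{"offset":[0,0,0],"spin":0}]';python3 go.py 0.671 -0.0012 0.196 0
```

```text
time_s: 25.2
position: [0.6707, -0.0016, 0.2421]
tcp_rot: [[0.002, -0.0, 1.0], [-0.0, 1.0, 0.0], [-1.0, -0.0, 0.002]]
force: [0.8, -1.3, -0.9]
opening: 0.996
t 25.2 pos [ 0.6707 -0.0016  0.2421] phi 0.01 tilt [ 0.0024 -0.0004] q [-9.7 44.9 81.8  0.  53.2 -9.7]
spin 0.0001 offset now [0.0461 0.0005 0.0002]
offset after spin [0.0461 0.0004 0.0003] F [ 0.8 -1.3 -0.9] open 86.6
```

View pics/s5.png

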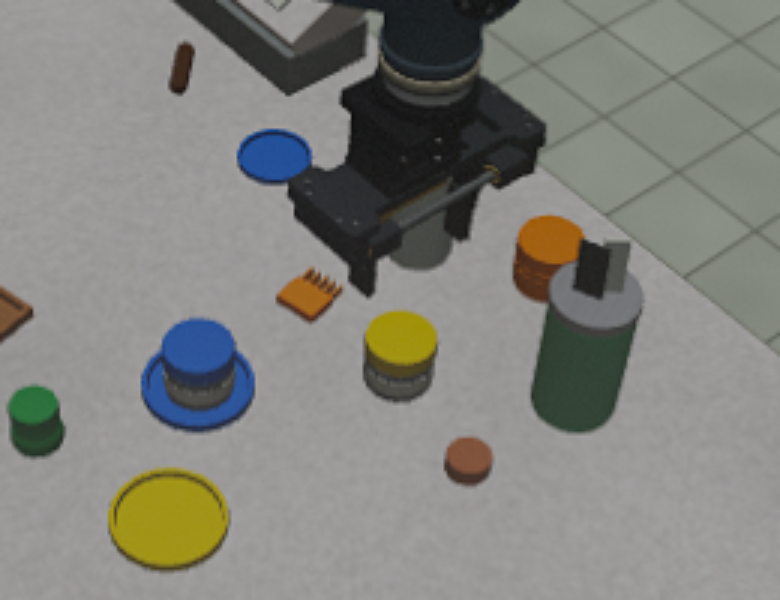

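The blue jar stands upright in the large blue dish, crop (198,370). The gripper is above the yellow jar at (400,355), clear of the comb jar and spray. Descending.

```bash
python3 -m crank '[{"offset":[0.02,0,0],"spin":0},{"offset":[0.015,0,0],"spin":0},{"offset":[0.01,0,0],"spin":0},{"offset":[0,0,0],"spin":0},{"offset":[0,0,0],"spin":0}]';python3 -m crank '[{"offset":[0,0,0],"spin":0},{"offset":[0,0,0],"spin":0},{"offset":[0,0,0],"spin":0},{"offset":[0,0,0],"spin":0},{"offset":[0,0,0],"spin":0},{"offset":[0,0,0],"spin":0},{"offset":[0,0,0],"spin":0}]' 0.045;python3 go.py 0.671 -0.0012 0.196 0
```

```text
time_s: 25.7
position: [0.6703, -0.0017, 0.1959]
tcp_rot: [[0.0, 0.0, 1.0], [-0.0, 1.0, -0.0], [-1.0, -0.0, 0.0]]
force: [0.4, 0.1, 0.1]
opening: 0.997
time_s: 26.4
position: [0.6703, -0.0017, 0.1959]
tcp_rot: [[0.001, 0.0, 1.0], [-0.0, 1.0, -0.0], [-1.0, -0.0, 0.001]]
force: [0.4, -0.1, 2.5]
opening: 0.674
t 26.4 pos [ 0.6703 -0.0017  0.1959] phi -0.01 tilt [ 0.0009 -0.0001] q [-9.7 48.6 82.6  0.  48.8 -9.7]
spin -0.0001 offset now [-0.0001  0.0005  0.0007]
offset after spin [-0.0001  0.0005  0.0007] F [ 0.4 -0.1  2.5] open 58.7
```

```bash
python3 -m crank '[{"offset":[-0.02,0,0],"spin":0},{"offset":[-0.03,0,0],"spin":0},{"offset":[-0.01,0,0],"spin":0},{"offset":[0,0,-0.03],"spin":0},{"offset":[0,0,-0.04],"spin":0},{"offset":[0,-0.001,-0.04],"spin":0},{"offset":[0,-0.001,-0.04],"spin":0},{"offset":[0,-0.001,-0.04],"spin":0},{"offset":[0,0,-0.04],"spin":0},{"offset":[0,0,-0.0065],"spin":0},{"offset":[0,0,0],"spin":0},{"offset":[0,0,0],"spin":0}]';python3 go.py 0.4337 -0.0052 0.1998 0
```

```text
time_s: 27.6
position: [0.4351, -0.0051, 0.2557]
tcp_rot: [[0.003, 0.0, 1.0], [-0.001, 1.0, -0.0], [-1.0, -0.001, 0.003]]
force: [-0.0, 0.4, -0.7]
opening: 0.67
t 27.6 pos [ 0.4351 -0.0051  0.2557] phi -0.02 tilt [ 0.003  -0.0008] q [-15.5  32.1 116.3   0.   31.4 -15.4]
spin -0.0004 offset now [ 0.0559 -0.0001 -0.0015]
offset after spin [ 0.0559 -0.0001 -0.0014] F [-0.   0.4 -0.7] open 58.3
```

```bash
python3 -m crank '[{"offset":[0.02,0,-0.001],"spin":0},{"offset":[0.02,0,0],"spin":0},{"offset":[0.01,0,0],"spin":0},{"offset":[0.004,0,0],"spin":0},{"offset":[0.001,0,0],"spin":0},{"offset":[0,0,0],"spin":0},{"offset":[0,0,0],"spin":0}]';python3 go.py 0.4337 -0.0052 0.1998 0
```

```text
time_s: 28.3
position: [0.4329, -0.0047, 0.2011]
tcp_rot: [[0.001, 0.0, 1.0], [-0.0, 1.0, -0.0], [-1.0, -0.0, 0.001]]
force: [-0.3, -0.3, -0.6]
opening: 0.671
t 28.3 pos [ 0.4329 -0.0047  0.2011] phi -0.0 tilt [ 0.0013 -0.0003] q [-15.5  39.2 118.    0.   22.7 -15.5]
spin -0.0 offset now [ 0.0013 -0.0005  0.0008]
offset after spin [ 0.0013 -0.0005  0.0008] F [-0.3 -0.3 -0.6] open 58.3
```

```bash
python3 -m crank '[{"offset":[0,0,0],"spin":0},{"offset":[0,0,0],"spin":0},{"offset":[0,0,0],"spin":0},{"offset":[0,0,0],"spin":0},{"offset":[0,0,0],"spin":0},{"offset":[0,0,0],"spin":0}]' 0.087; python3 -m crank '[{"offset":[-0.03,0,0],"spin":0},{"offset":[-0.04,0,0],"spin":0},{"offset":[-0.05,0,0],"spin":0},{"offset":[-0.05,0,0],"spin":0},{"offset":[-0.03,0,0],"spin":0},{"offset":[0,0,0],"spin":0}]';python3 go.py 0.42 -0.40 0.40 0
```

```text
time_s: 28.9
position: [0.4326, -0.0047, 0.2006]
tcp_rot: [[0.0, 0.0, 1.0], [-0.0, 1.0, -0.0], [-1.0, -0.0, 0.0]]
force: [0.6, 0.7, -0.0]
opening: 0.991
time_s: 29.5
position: [0.4335, -0.0048, 0.4047]
tcp_rot: [[0.01, -0.0, 1.0], [-0.003, 1.0, 0.0], [-1.0, -0.003, 0.01]]
force: [0.4, 0.0, -0.7]
opening: 1.001
t 29.5 pos [ 0.4335 -0.0048  0.4047] phi 0.01 tilt [ 0.0103 -0.0028] q [-15.5  15.4 108.5   0.   55.5 -15.5]
spin 0.0002 offset now [ 0.0057 -0.3952 -0.0136]
offset after spin [ 0.0047 -0.3952 -0.0135] F [ 0.4  0.  -0.7] open 87.1
```

```bash
python3 -m crank '[{"offset":[0,-0.04,0],"spin":0},{"offset":[0,-0.045,0],"spin":0},{"offset":[0,-0.045,0],"spin":0},{"offset":[0,-0.045,0],"spin":0},{"offset":[0,-0.045,0],"spin":0},{"offset":[0,-0.045,0],"spin":0},{"offset":[0,-0.045,0],"spin":0},{"offset":[0,-0.045,0],"spin":0},{"offset":[0,-0.04,0],"spin":0},{"offset":[0,0,0],"spin":0},{"offset":[0,0,0],"spin":0},{"offset":[0,0,0],"spin":0}]'
python3 - <<'E'
from rig import bot
import cv2,numpy as np
from fit import *
for c in("wrist","top","side"):
    p=bot.capture(c); cv2.imwrite(f"pics/{c}6.png",p["pixels"]); np.savez(f"{c}6.npz",**p)
    if c=="top":
        for n,g,s,z in (("brush_center",[404,342,103],"brush",.016),("clipper_center",[420,-314,78],"clip",.02)):
            for r in bot.regions_of(n,p)[:1]:
                P,_,_=world(p,r["region"]); P=P[P[:,2]>z]; P=P[P[:,2]<.06]
                print(n,round(r["p"],2),np.round(fitpts(P,s,g).x,1),np.percentile(P[:,2],[50,95]))
        hsv=cv2.cvtColor(p["pixels"],cv2.COLOR_BGR2HSV); H,S=hsv[...,0].astype(int),hsv[...,1]
        for n,(r0,r1,c0,c1),h0,h1 in (("blue",(195,275,225,300),100,120),("yellow",(240,320,270,350),24,34)):
            m=np.zeros((480,640),bool); m[r0:r1,c0:c1]=1; m&=(H>h0)&(H<h1)&(S>150)
            P,_,_=world(p,m); J=P[P[:,2]>.046]; D=P[P[:,2]<.014]
            for k,Q in (("jar",J),("dish",D)): print(n,k,[np.round(x,1) for x in cv2.minEnclosingCircle((Q[:,:2]*1000).astype(np.float32))],np.round(np.percentile(Q[:,2],[5,50,95])*1000,1))
        for n in("comb_jar","spray"):
            for r in bot.regions_of(n,p)[:1]: print(n,np.round(r["extent"]))
E
```

```text
time_s: 30.7
position: [0.4322, -0.3984, 0.3992]
tcp_rot: [[-0.002, -0.0, 1.0], [0.003, 1.0, 0.0], [-1.0, 0.003, -0.002]]
force: [-0.0, 0.0, 0.7]
opening: 0.997
brush_center 0.82 [404.2 340.4 102.6] [0.02166271 0.02834638]
clipper_center 0.9 [ 418.9 -314.9   78.2] [0.04023263 0.04477414]
blue jar [array([534.9,  88.8]), np.float64(30.2)] [51.7 55.3 58.9]
blue dish [array([532.7,  89.7]), np.float64(46.4)] [ 0.3  5.1 12.6]
yellow jar [array([433.7,  -4.4]), np.float64(29.8)] [52.1 55.4 59.2]
yellow dish [array([433.4,  -5. ]), np.float64(46.4)] [ 0.4  5.1 12.4]
comb_jar [366. 108.  41.  54.]
spray [255. 100.  34.  57.]
```

View pics/top6.png

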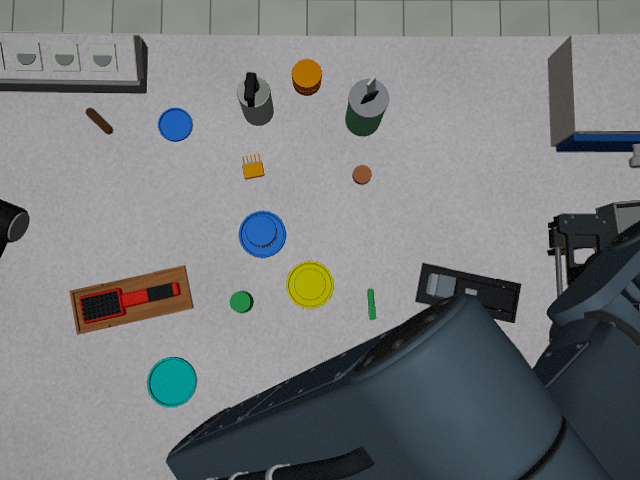

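View pics/wrist6.png

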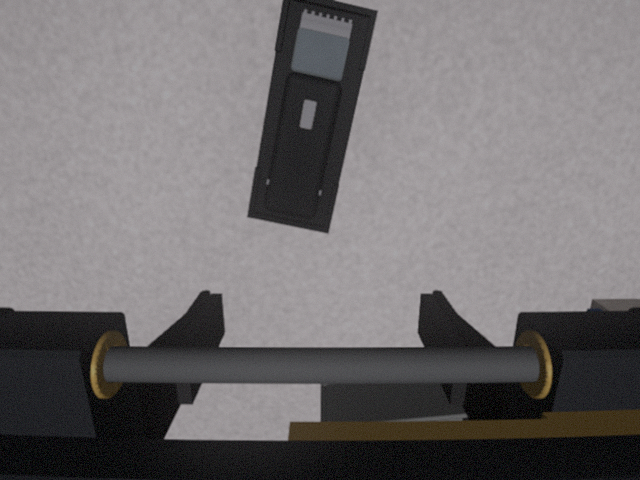

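View pics/side6.png

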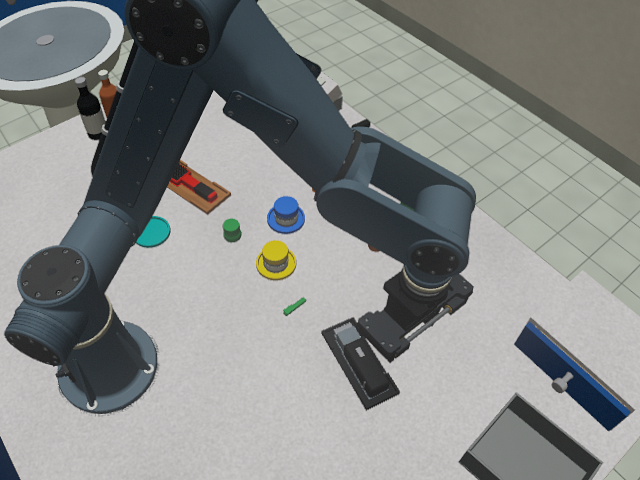

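All four items are in place. The clipper is centred in the rest (wrist view (310,115)) and the brush is in the tray at (131,298). The jars are upright in their dishes at top-view (262,234) and (310,285), and nothing touches the robot. Handing in.

```bash
python3 -c "
from rig import bot
print(bot.hand_in()); s=bot.read_state(); print(s['time_s'],s['force'])"
```

```text
the job is handed in; nothing more can be done
None
the job is handed in; nothing more can be done
```

I laid the clipper in the black rest first, then the brush (bristles up) in the wooden tray. After that I stood the blue jar in the large blue dish and the yellow jar in the yellow dish, and handed in at about 31 s of the 106 s allowed.

**Last checks, from the top camera:**
- **Clipper:** about 1.6 mm from the rest's centre and 0.1° off its angle.
- **Brush:** about 1.4 mm from the tray's centre and 0.5° off its angle.
- **Jars:** blue within about 2.4 mm of its dish's centre and yellow within about 1 mm. Both were upright.
- **Bystanders:** the spray bottle and comb jar stayed at the same pixels as at the start. The orange jar and the small blue and turquoise dishes were not touched.
- **Forces and contact:** readings at the end of each move stayed below about 4 N, and the gripper was open and clear of everything.

**Disagreements:**
- The wrist camera read positions 2–3 mm further in y than the top camera. I used values in between for the grasps and top-camera positions for the placings.
- One earlier brush-in-tray fit came out 2–3 mm and 1.6° off, probably because other things were in its crop. The final fit did not repeat that.
- The state could not be read after hand-in, so the checks above are from just before it.

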